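# Fetch the flanged socket from behind the tube stock and fit it to the mast foot

### The arm

A 6-joint arm with a two-finger parallel gripper is mounted at the origin on the work surface. World frame = base frame: x ahead of the robot, y to its left, z up, the work surface at z = 0. Lengths are in mm, angles in degrees, forces in N, time in s.
With the tool pointing down it reaches from about 300 to 850 mm from the base axis. Payload 4.2 kg.
Tool frame: the origin (TCP) lies midway between the tips of the shut fingers; the grasp point (between the pads) lies 19 mm behind it; z points along the fingers, y is the line along which they close (so a half turn about z gives the same grasp; the last joint's range is limited). The gripper opens to 91 mm and grips with 3 to 60 N. Pads are 32 mm wide; open, the fingers measure 118 mm over their backs; the gripper's body (76 mm by 178 mm) begins 60 mm behind the grasp point.
Start: joints at [-68.182, 18.312, 89.639, -0, 72.044, -1.146], TCP at [224.344, -529.446, 213.976] pointing down, gripper open.
Joint ranges: [-177.97, 177.97], [-48.28, 115.42], [12.27, 149.76], [-77.06, 257.06], [2.81, 150.46], [-146.56, 146.56]. Speed limits (degrees/s): [147.25, 147.25, 180, 180, 180, 180].

### API

Orientations are given as [roll, pitch, yaw] about the fixed x, y, z axes, in that order (R = Rz(yaw) Ry(pitch) Rx(roll)).
In Python, from workcell import state, grab_frame, camera_model, job_done gives the robot as it stands.
- The arm moves only by the tool drive_effector, called as name(argument=value, ...) on one line, values as JSON. Schema: {"type":"object","properties":{"plan":{"type":"array","items":{"type":"array","prefixItems":[{"type":"array","items":{"type":"number"},"minItems":3,"maxItems":3},{"type":"array","items":{"type":"number"},"minItems":3,"maxItems":3}],"minItems":2,"maxItems":2},"minItems":1,"maxItems":8},"aperture":{"type":"number"},"force":{"type":"number"},"only":{"type":"string"},"quiet":{"type":"boolean"},"lines":{"type":"string"}},"required":["plan"],"additionalProperties":false}. plan is a list of rows, 1 to 8 of them, each written [[dx, dy, dz], [rx, ry, rz]]: dx, dy, dz in mm, then a rotation vector rx, ry, rz in degrees; each row shifts and turns the commanded pose from where the row before left it, along the tool's axes as they then stand; what a row does not reach is not made up. A row lasts 1/10 s, in which the tool goes at most 50 mm and 8.59 degrees, less where a joint would pass 70% of its speed; a pose out of reach is approached as far as the arm can. aperture is the finger opening in mm, set as the call begins (left out keeps the last). The fingers move at their own pace and stop on an object; force is the grip in N (left out, the last holds). Time passes only in rows, so rows that do not move let the fingers close. The tool returns the time, the measured TCP pose, the force, the opening and the grip force at its end. only (a regular expression) keeps the lines of the reply that match it, lines (a string "A,B") keeps lines A to B, and quiet returns only ok. Input that does not fit is refused with a message, and nothing moves.
- state(): the state, without advancing time (a new reading comes with each control period).
- grab_frame(name): name is "scene" or "side" or "wrist"; returns the picture (384x512x3 uint8, blue, green, red); there is no depth.
- camera_model(name): a dict with "fx", "fy", "cx", "cy" (pixels), "T" (4x4, takes a point from camera to world coordinates). Camera axes: x right, y up, looking along -z (the intrinsics and any distortion apply to the point x, -y, -z); pixel columns grow to the right and rows downward; lengths in mm; the calibration is good to about 2 mm. A picture is of the moment at which its call begins: read the wrist's pose just before it. camera_model takes no time and is no camera call; for the wrist camera it gives the pose at the moment of the call.
- job_done(): hands the job in; it is judged then, once.
The state is a dict: "time_s": time; "qpos": joint angles; "qvel": joint speeds; "effort": joint torques, N m; "ee_pos": TCP position; "ee_rot": TCP orientation; "force": force on the tool from outside, world axes, zero at the start; "torque": the same for the moment, N m; "gripper_width": finger opening in mm; "gripper_force": force on a finger pad.
Only numpy, scipy, OpenCV 4.12 (cv2) and the standard library are available. Lean on these libraries where they do the work, as an engineer would, in place of code of your own. Each camera call takes 0.05 s, during which the arm holds its last target. There are 200 camera calls.

### The job

First move the round coupling and the square tube out of the stock tray and stand both upright on the green side mat, leaving the white flanged socket where it is until both stand there. Then fit the flanged socket upright into the ring of the mast foot, fully down with its ear in the ring's notch, and only after that stand the coupling and the square tube back in the tray, each upright on the very spot it came from. Never tip either of them over, and leave the screwdriver, the switch plate and the hose clamp alone.

Things in the scene. Friction and masses are not known exactly. Their poses are not given: they have to be found in the camera images.
- coupling: Grey plastic pipe coupling: upright round tube, 44 mm diameter, 125 mm tall, 4 mm wall, open at both ends, a slight ridge (45.6 mm, look only) at half height, about 0.12 kg. Origin: centre of its underside; z up along it. It starts on one of the tray's two cork pads.
- square_tube: Bare aluminium square tube offcut standing on end: 38 x 38 mm section, 125 mm tall, 3 mm wall, about 0.15 kg. Origin: centre of its underside; z up along it, x and y square to its faces. It starts on the other cork pad.
- flange_socket: White plastic pipe socket, about 0.09 kg: round flange 60 mm across, 12 mm high (lower edge bevelled to 52 mm over 5 mm), with one ear, 10 mm wide, reaching 45.5 mm from the axis; above it a round neck (grip here), 42 mm across, up to 52 mm height. Origin: centre of the underside; x along the ear, z up. Starts in the tray behind and between the tubes, too close to them for a gripper.
- stock_tray: Fixed pale wooden tray, 170 (x) x 200 (y) mm, floor 6 mm thick, walls 6 mm thick, 18 mm high in all. Two round cork pads (66 mm, flush with the floor) at x = -30, y = +55 and -55 mm; the coupling and the square tube each start within 5 mm of a pad's centre, which on which varies. Origin: centre of the underside.
- side_mat: Fixed flat green cutting mat, 180 (x) x 200 (y) mm, 4 mm thick, empty at the start: the side area for parking the two tubes. Origin: centre of the underside.
- mast_foot: Fixed mast foot: aluminium plate 110 x 110 mm, 6 mm thick, with an upright black ring on it, 66 mm inner and 82 mm outer diameter, top at 18 mm height, with one notch 16 mm wide right through its wall. The flange drops in (3 mm play all round) and rests on the plate only with its ear in the notch. Origin: centre of the underside, on the ring's axis; x points through the notch.
- screwdriver: Bystander: screwdriver with a green handle lying beyond the work area. Leave alone.
- switch_plate: Bystander: white plastic switch plate, 80 x 80 x 13 mm, lying beyond the work area. Leave alone.
- hose_clamp: Bystander: steel ring clamp, 48 mm diameter, 12 mm high, lying beyond the work area. Leave alone.
Not all that is in view belongs to the job. Leave any orange look-alike of the square_tube alone. What is shaped like the coupling but orange is not meant.

How it is judged (in metres and radians):
On the way, in this order (a step that is already met when the one before it is completed fails the run):
1. the coupling and the square tube both stand upright on the side mat, the flanged socket not yet moved (20 mm) (x of coupling in the frame of side_mat between -0.085 and 0.085 m and y of coupling in the frame of side_mat between -0.095 and 0.095 m and z of each of coupling, square_tube in the frame of side_mat below 0.008 m and angle between each of coupling, square_tube's own z axis and vertical below 0.1 rad and linear speed of each of coupling, square_tube below 0.03 m/s and x of square_tube in the frame of side_mat between -0.085 and 0.085 m and y of square_tube in the frame of side_mat between -0.095 and 0.095 m and distance of flange_socket from where it was at the start of the episode below 0.02 m), for 0.2 s.
2. the flanged socket is fully seated in the mast foot with its ear in the notch, both tubes still standing on the side mat (horizontal distance between flange_socket and mast_foot below 0.006 m and z of flange_socket in the frame of mast_foot below 0.0095 m and angle between the x axis of flange_socket and the x axis of mast_foot, either way round below 0.25 rad and angle between flange_socket's own z axis and vertical below 0.08 rad and linear speed of each of flange_socket, coupling, square_tube below 0.03 m/s and x of coupling in the frame of side_mat between -0.085 and 0.085 m and y of coupling in the frame of side_mat between -0.095 and 0.095 m and z of each of coupling, square_tube in the frame of side_mat below 0.008 m and angle between each of coupling, square_tube's own z axis and vertical below 0.1 rad and x of square_tube in the frame of side_mat between -0.085 and 0.085 m and y of square_tube in the frame of side_mat between -0.095 and 0.095 m), for 0.2 s.
3. the coupling and the square tube stand upright on the spots they came from, the flanged socket still seated (distance of each of coupling, square_tube from where it was at the start of the episode below 0.015 m and angle between each of coupling, square_tube's own z axis and vertical below 0.1 rad and linear speed of each of coupling, square_tube, flange_socket below 0.03 m/s and horizontal distance between flange_socket and mast_foot below 0.006 m and z of flange_socket in the frame of mast_foot below 0.0095 m and angle between the x axis of flange_socket and the x axis of mast_foot, either way round below 0.25 rad and angle between flange_socket's own z axis and vertical below 0.08 rad), for 0.2 s.
At the end, for the whole second after the job is handed in: Flanged socket seated at rest in the ring: axis within 6 mm, underside within 3.5 mm of the plate, upright (0.08 rad), ear in the notch (0.25 rad). Coupling and square tube upright (0.1 rad), at rest, each within 15 mm of its start. All released (all of step 3); the robot touches nothing.
It fails at once if a tube is tipped over (more than 0.6 rad) (angle between any of coupling, square_tube's own z axis and vertical above 0.6 rad).
It fails at once if a bystander is disturbed (moved more than 20 mm) (distance of any of screwdriver, switch_plate, hose_clamp from where it was at the start of the episode above 0.02 m).
It also fails if it takes over 141 s, if anything falls off the work surface, if the arm or the gripper's body presses on something with over 40 N, if the wrist force passes 120 N, or if a joint passes its speed limit or range.

## Working session

There is one attempt and no reset: what is moved stays moved. The work goes in short steps, Python scripts to look and compute and a tool call to move; the robot and the scene stay as the last step left them, time stands still between calls to the robot, and variables do not carry over. Pictures are saved under pics/ and viewed, at most 14 in all, crops included, and the job is handed in when it is done.

```bash
ls; mkdir -p pics; python3 - <<'E'
from workcell import *
import cv2,numpy as np
s=state();print(s['time_s'],s['ee_pos'],s['ee_rot'],s['gripper_width'])
for n in("scene","side","wrist"):
    m=camera_model(n);print(n,{k:(np.round(v,3).tolist()) for k,v in m.items() if not isinstance(v,str)})
    f=grab_frame(n);cv2.imwrite(f'pics/{n}0.png',f)
a=[cv2.imread(f'pics/{n}0.png') for n in("scene","side")]
E
```

```text
pics
0.0 [ 224.13966556 -528.9490816   213.1041754 ] [-1.79896233e+02 -1.92562192e-03  2.29657647e+01] 91.33136662670859
scene {'fx': 438.355, 'fy': 438.355, 'cx': 255.325, 'cy': 191.742, 'T': [[-0.796, -0.379, 0.473, 1056.505], [0.606, -0.498, 0.62, 679.591], [0.0, 0.78, 0.626, 735.072], [0.0, 0.0, 0.0, 1.0]]}
side {'fx': 436.985, 'fy': 436.985, 'cx': 262.709, 'cy': 192.236, 'T': [[-0.79, 0.469, -0.393, 152.188], [-0.613, -0.605, 0.509, 492.968], [0.001, 0.643, 0.766, 836.986], [0.0, 0.0, 0.0, 1.0]]}
wrist {'fx': 330.333, 'fy': 330.333, 'cx': 258.099, 'cy': 188.484, 'T': [[0.39, 0.89, 0.238, 289.849], [-0.921, 0.377, 0.099, -501.473], [-0.001, -0.258, 0.966, 383.793], [0.0, 0.0, 0.0, 1.0]]}
```

View pics/scene0.png

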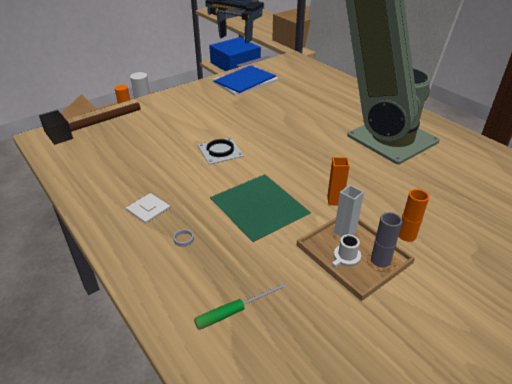

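View pics/side0.png

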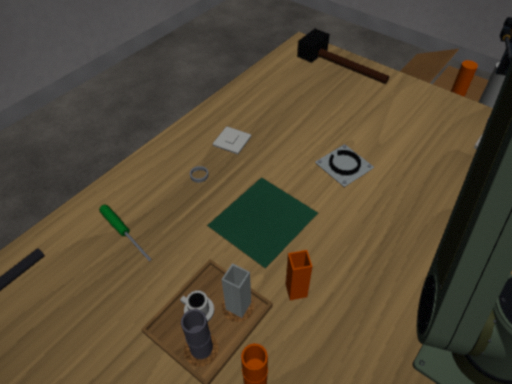

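Candidates in scene: the grey square tube (349,212), the orange square (339,182), the dark grey coupling (386,240), the orange round (414,215), and the white socket (348,250). In side these are (237,290), (299,275), (197,335), (255,365) and (197,303). By the description I take the grey ones. The mat is at (260,206), the mast foot at (221,150), and the switch plate, clamp and screwdriver lie on the far side.

```bash
cat > h.py <<'E'
from workcell import *
import cv2,numpy as np
from scipy.spatial.transform import Rotation as R
def ray(m,p):
    T=np.array(m['T']);d=T[:3,:3]@np.array([(p[0]-m['cx'])/m['fx'],-(p[1]-m['cy'])/m['fy'],-1]);return T[:3,3],d/np.linalg.norm(d)
def plane(m,p,z):
    o,d=ray(m,p);return o+d*(z-o[2])/d[2]
def tri(*mp):
    A=np.zeros((3,3));b=np.zeros(3);rs=[ray(m,p) for m,p in mp]
    for o,d in rs:
        P=np.eye(3)-np.outer(d,d);A+=P;b+=P@o
    x=np.linalg.solve(A,b);return x,max(np.linalg.norm((np.eye(3)-np.outer(d,d))@(x-o)) for o,d in rs)
def proj(m,X):
    T=np.array(m['T']);c=T[:3,:3].T@(np.array(X)-T[:3,3]);return np.array([m['cx']-m['fx']*c[0]/c[2],m['cy']+m['fy']*c[1]/c[2]])
def togo(x,y,z,yaw):
    "rows to go, in tool axes, for a pointing-down tool to x,y,z,yaw"
    s=state();r0=R.from_euler('xyz',s['ee_rot'],degrees=True);r1=R.from_euler('xyz',[180,0,yaw],degrees=True)
    return np.round(r0.inv().apply(np.array([x,y,z])-s['ee_pos']),1),np.round((r0.inv()*r1).as_rotvec(degrees=True),2)
E
python3 - <<'E'
from h import *
S,D=camera_model('scene'),camera_model('side')
for n,a,b in [('coup top',(389,219),(195,321)),('sq top',(350,192),(237,274)),('osq',(340,162),(300,257)),('ornd',(416,195),(254,350)),('sock top',(349,241),(198,299)),('ring',(220,148),(346,161)),('tray N',(344,215),(211,264)),('tray R',(410,257),(205,380)),('tray L',(299,244),(145,328)),('trayB',(363,291),(145,328)),('clamp',(183,237),(199,174)),('plate',(148,207),(232,139))]:
    x,e=tri((S,a),(D,b));print(n,x.round(),e.round(1),'z0:',plane(S,a,5).round()[:2],plane(D,b,5).round()[:2])
for n,m in(('scene',S),('side',D)):
    f=cv2.imread(f'pics/{n}0.png');h=cv2.cvtColor(f,cv2.COLOR_BGR2HSV)
    k=cv2.inRange(h,(70,100,20),(95,255,140));c=max(cv2.findContours(k,0,2)[0],key=cv2.contourArea)
    q=cv2.boxPoints(cv2.minAreaRect(c)) if 0 else cv2.approxPolyDP(c,8,True)[:,0]
    print(n,'mat',[ (p.tolist(),plane(m,p,4)[:2].round().tolist()) for p in q])
f=cv2.imread('pics/scene0.png');cv2.imwrite('pics/crop1.png',np.vstack([cv2.resize(f[145:300,290:440],None,fx=3.8,fy=3.8,interpolation=2)]))
E
```

```text
coup top [433. 317. 127.] 1.4 z0: [308. 242.] [481. 288.]
sq top [433. 206. 129.] 0.3 z0: [306. 110.] [483. 156.]
osq [363. 106. 126.] 2.1 z0: [226.  -4.] [400.  38.]
ornd [322. 297. 126.] 2.1 z0: [177. 224.] [352. 261.]
sock top [486. 266.  57.] 0.8 z0: [443. 235.] [509. 250.]
ring [ 468. -271.   12.] 1.9 z0: [ 462. -277.] [ 472. -280.]
tray N [486. 228. 117.] 12.7 z0: [386. 164.] [543. 172.]
tray R [385. 360.  20.] 1.1 z0: [371. 353.] [389. 359.]
tray L [567. 295.  58.] 79.4 z0: [542. 172.] [549. 359.]
trayB [540. 362.  23.] 0.1 z0: [527. 353.] [549. 359.]
clamp [746.  -7.   8.] 1.1 z0: [744. -11.] [747.  -7.]
plate [ 762. -157.    8.] 0.4 z0: [ 761. -160.] [ 765. -160.]
scene mat [([264, 175], [440.0, -89.0]), ([211, 197], [611.0, -97.0]), ([252, 240], [620.0, 94.0]), ([309, 212], [447.0, 102.0])]
side mat [([261, 179], [611.0, -92.0]), ([209, 225], [618.0, 96.0]), ([265, 266], [448.0, 103.0]), ([316, 213], [440.0, -87.0])]
```

View pics/crop1.png

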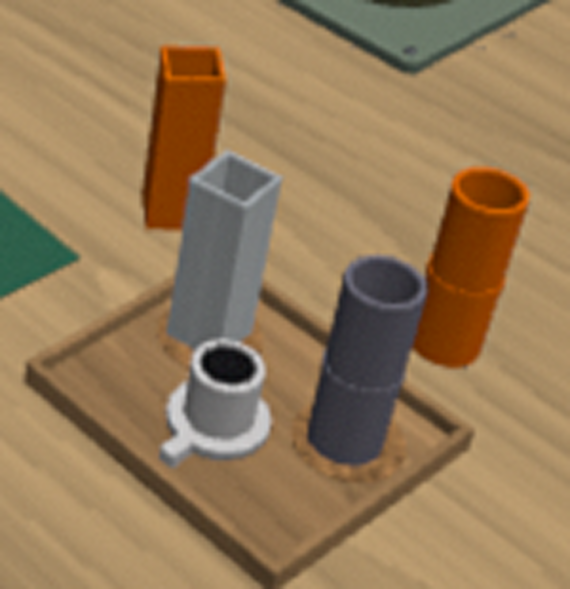

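The crop confirms the grey square tube, the grey coupling and the white socket between them, its ear pointing to lower left. First, a look at the mast foot with the wrist camera, on the way.

drive_effector(plan=[[[41, -18, -6], [0, 0, 0]], [[41, -18, -6], [0, 0, 0]], [[41, -18, -6], [0, 0, 0]], [[41, -18, -6], [0, 0, 0]], [[41, -18, -6], [0, 0, 0]], [[41, -18, -6], [0, 0, 0]], [[41, -18, -6], [0, 0, 0]], [[38, -16, -6], [0, 0, 0]]])

```text
time_s: 0.95
ee_pos: [469.2, -270.1, 262.0]
ee_rot: [-180.0, 0.0, 23.0]
force: [0.7, -1.0, -0.8]
gripper_width: 91.4
gripper_force: 0.0
```

drive_effector(plan=[[[0, 0, 0], [0, 0, 0]], [[0, 0, 0], [0, 0, 0]], [[0, 0, 0], [0, 0, 0]]])

```text
time_s: 1.25
ee_pos: [467.3, -272.5, 261.5]
ee_rot: [-180.0, 0.1, 22.9]
force: [0.2, 0.1, -0.2]
gripper_width: 91.0
gripper_force: 0.0
```

```bash
python3 - <<'E'
from h import *
import pickle
m=camera_model('wrist');f=grab_frame('wrist');cv2.imwrite('pics/w1.png',f);pickle.dump(m,open('w1.p','wb'))
print(togo(430,200,310,23))
E
```

```text
(array([ 149.5, -450. ,  -48.4]), array([-0.03,  0.06, -0.12]))
```

View pics/w1.png

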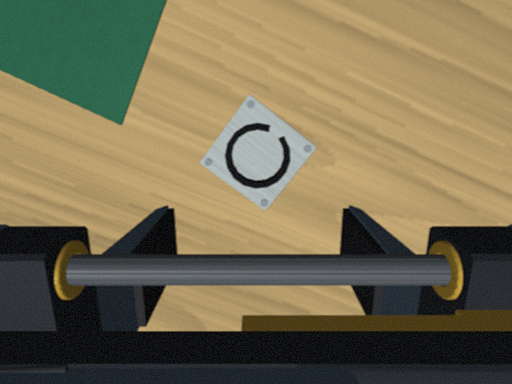

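w1 shows the ring around (258,155), its notch at about (277,131), and the mat corner at upper left. Next I measure it and go on to the tray.

drive_effector(plan=[[[15, -45, -5], [0, 0, 0]], [[15, -45, -5], [0, 0, 0]], [[15, -45, -5], [0, 0, 0]], [[15, -45, -5], [0, 0, 0]], [[15, -45, -5], [0, 0, 0]]], quiet=true)

```text
ok
```

drive_effector(plan=[[[15, -45, -5], [0, 0, 0]], [[15, -45, -5], [0, 0, 0]], [[15, -45, -5], [0, 0, 0]], [[15, -45, -5], [0, 0, 0]], [[15, -45, -5], [0, 0, 0]], [[0, 0, 0], [0, 0, 0]], [[0, 0, 0], [0, 0, 0]], [[0, 0, 0], [0, 0, 0]]])

```text
time_s: 2.6
ee_pos: [430.8, 199.3, 311.7]
ee_rot: [180.0, 0.0, 22.8]
force: [-0.8, -0.5, 0.1]
gripper_width: 91.3
gripper_force: 0.0
```

```bash
python3 - <<'E'
from h import *
import pickle
m=camera_model('wrist');f=grab_frame('wrist');cv2.imwrite('pics/w2.png',f);pickle.dump(m,open('w2.p','wb'))
m=pickle.load(open('w1.p','rb'));f=cv2.imread('pics/w1.png')
g=cv2.cvtColor(f,6);k=(g<70).astype('u1' if 0 else np.uint8)*255;k[:90]=0;k[205:]=0;k[:,:190]=0;k[:,330:]=0
c=max(cv2.findContours(k,cv2.RETR_EXTERNAL,cv2.CHAIN_APPROX_NONE)[0],key=cv2.contourArea)
# outer points on plane z=18
P=np.array([plane(m,p,18)[:2] for p in np.argwhere(k>0)[:,::-1]])
h=cv2.convexHull(P.astype(np.float32))[:,0];
A=np.c_[2*h,np.ones(len(h))];s=np.linalg.lstsq(A,(h**2).sum(1),rcond=None)[0];print('outer circle',s[:2],np.sqrt(s[2]+s[0]**2+s[1]**2))
a=np.degrees(np.arctan2(*(P-s[:2]).T[::-1]));hist,e=np.histogram(a,72,(-180,180));z=np.where(hist<0.35*np.median(hist))[0];print('gap bins',e[z]+2.5)
d=P-s[:2];r=np.hypot(*d.T);aa=np.sort(a[(r>34)&(r<40)]);gp=np.diff(aa);i=gp.argmax();print('gap',aa[i],aa[i+1])
# plate corners z=6
w=cv2.inRange(cv2.cvtColor(f,cv2.COLOR_BGR2HSV),(0,0,140),(180,45,255));w[:85]=0;w[220:]=0;w=cv2.morphologyEx(w,cv2.MORPH_CLOSE,np.ones((13,13)))
c=max(cv2.findContours(w,0,1)[0],key=cv2.contourArea);q=np.array([plane(m,p,6)[:2] for p in c[:,0]],np.float32)
b=cv2.minAreaRect(q);print('plate',b,cv2.boxPoints(b).round().tolist())
for n in('scene','side'):
    mm=camera_model(n);print(n,proj(mm,[*s[:2],18]).round(1))
E
```

```text
outer circle [ 469.53546434 -270.47478347] 40.228896456325074
gap bins [-27.5 -22.5 -17.5 -12.5  -7.5  -2.5]
gap -28.24582758428313 0.8745130307395546
plate ((469.3797607421875, -270.34222412109375), (109.57798767089844, 109.65913391113281), 75.54308319091797) [[403.0, -310.0], [509.0, -337.0], [536.0, -231.0], [430.0, -204.0]]
scene [219.1 146.1]
side [345.6 159.9]
```

View pics/w2.png

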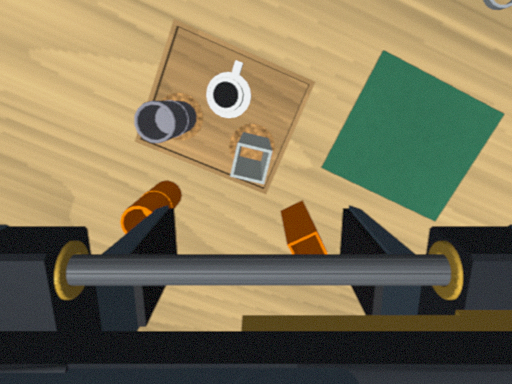

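w2 shows the coupling's top at (158,122) over its base near (185,118), the socket at (228,95) with its ear at (237,66), and the square tube's top at (252,163). The orange look-alikes are at (150,207) and (303,230). One second wrist view for triangulation.

drive_effector(plan=[[[-6, -50, 0], [0, 0, 0]], [[-6, -50, 0], [0, 0, 0]], [[0, 0, 0], [0, 0, 0]], [[0, 0, 0], [0, 0, 0]], [[0, 0, 0], [0, 0, 0]]], lines="1,2")

```text
time_s: 3.15
ee_pos: [381.8, 286.2, 311.9]
```

```bash
python3 - <<'E'
from h import *
import pickle
m=camera_model('wrist');f=grab_frame('wrist');cv2.imwrite('pics/w3.png',f);pickle.dump(m,open('w3.p','wb'))
g=cv2.imread('pics/w2.png')
cv2.imwrite('pics/crop3.png',np.hstack([cv2.resize(g[20:200,125:320],None,fx=2,fy=2,interpolation=2)[:360],cv2.resize(f[20:200,190:390],None,fx=2,fy=2,interpolation=2)[:360]]))
E
```

```text
(no output)
```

View pics/crop3.png

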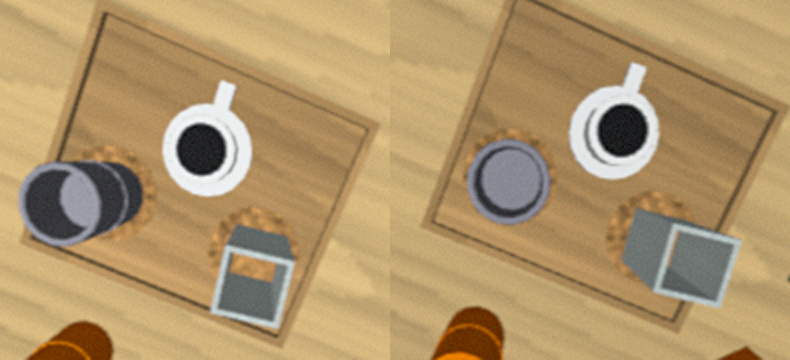

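Crop (scale 2; left is w2, right is w3): the square tube's four rim corners, the coupling's rim, and the socket's flange, neck and ear are clear in both views. I triangulate these.

```bash
python3 - <<'E'
from h import *
import pickle
a,b=[pickle.load(open(f'{n}.p','rb')) for n in('w2','w3')]
L=lambda p:(p[0]/2+125,p[1]/2+20); Q=lambda p:((p[0]-390)/2+190,p[1]/2+20)
def T(n,p,q):
    x,e=tri((a,L(p)),(b,Q(q)));print(n,x.round(1),'miss',e.round(1));return x
C=[T('sq',p,q) for p,q in zip([(227,247),(293,261),(276,327),(211,312)],[(672,226),(740,240),(722,304),(655,290)])]
C=np.array(C);print('centre',C.mean(0),[ (np.linalg.norm(C[i]-C[i-1]).round(1),np.degrees(np.arctan2(*(C[i]-C[i-1])[1::-1])).round(1)) for i in range(4)])
print('plane131',np.mean([plane(a,L(p),131) for p in[(227,247),(293,261),(276,327),(211,312)]],0),np.mean([plane(b,Q(p),131) for p in[(672,226),(740,240),(722,304),(655,290)]],0))
T('coup top',(60,204),(508,182)); print(plane(a,L((60,204)),131),plane(b,Q((508,182)),131))
T('sock top',(201,150),(622,130))
fl=T('flange',(207,149),(614,131));e=T('ear tip',(227,84),(638,66));print('ear ang',np.degrees(np.arctan2(*(e-fl)[1::-1])),np.linalg.norm(e-fl))
for n,m in(('w2',a),('w3',b)):
    f=cv2.imread(f'pics/{n}.png');k=cv2.inRange(cv2.cvtColor(f,cv2.COLOR_BGR2HSV),(0,0,165),(180,45,255));k[:30]=0;k[130:]=0;k[:,:200]=0;k[:,330:]=0
    c=max(cv2.findContours(k,0,1)[0],key=cv2.contourArea);P=np.array([plane(m,p,18)[:2] for p in c[:,0]])
    s=np.median(P,0)
    for _ in range(8):
        r=np.hypot(*(P-s).T);h=P[r<33];A=np.c_[2*h,np.ones(len(h))];t=np.linalg.lstsq(A,(h**2).sum(1),rcond=None)[0];s=t[:2]
    r=np.hypot(*(P-s).T);d=(P[r>39]-s).mean(0);print(n,'flange z18',s,np.sqrt(t[2]+s@s),'ear',np.degrees(np.arctan2(d[1],d[0])),r.max())
print(togo(433,207,200,-17),togo(433,315,200,23))
E
```

```text
sq [446.7 228.7 125.8] miss 0.1
sq [454.1 193.3 130.7] miss 0.1
sq [419.5 188.7 138.5] miss 0.6
sq [412.2 223.7 133.4] miss 0.3
centre [433.11275487 208.58892548 132.09306803] [(np.float64(35.7), np.float64(8.2)), (np.float64(36.4), np.float64(-78.2)), (np.float64(35.8), np.float64(-172.4)), (np.float64(36.1), np.float64(101.8))]
plane131 [432.58342157 208.28752339 131.        ] [433.04988876 208.18963925 131.        ]
coup top [433.9 318.2 127.8] miss 0.0
[434.48181821 317.39483615 131.        ] [433.97178342 318.14602658 131.        ]
sock top [486.8 266.3  58.3] miss 0.3
flange [488.  266.5  17.9] miss 0.2
ear tip [531.2 269.2  18.6] miss 0.1
ear ang 3.6690554270301563 43.32903673287093
w2 flange z18 [487.3236851  266.57001318] 29.57557962473301 ear 3.289174016341459 45.51318629351627
w3 flange z18 [487.16487698 266.78199599] 29.625385046829386 ear 3.1225066334435874 45.64193727882635
(array([ 16.4,  92.8, 112. ]), array([ 3.000e-02, -2.000e-02,  3.981e+01])) (array([ 58.3,  -6.8, 111.9]), array([ 0.04, -0.  , -0.19]))
```

The heights hold: tube tops are at 128–132 (131 expected), the flange top at 18 and the socket top at 58. The socket's ear points along +3.2° and the square tube's yaw is about 10°. First grasp: the coupling at (434, 317.8).

drive_effector(plan=[[[30, -4.5, 40], [0, 0, 0]], [[30.3, -4.5, 40], [0, 0, 0]], [[0, 0, 40], [0, 0, 0]], [[0, 0, 0], [0, 0, 0]], [[0, 0, 0], [0, 0, 0]]], lines="1,3")

```text
time_s: 3.7
ee_pos: [433.4, 318.3, 192.9]
ee_rot: [180.0, 0.0, 22.9]
```

```bash
python3 - <<'E'
from h import *
print(togo(434,317.8,81,23))
E
```

```text
(array([  0.4,   0.7, 111.9]), array([ 0.02,  0.03, -0.15]))
```

drive_effector(plan=[[[0, 0, 28], [0, 0, 0]], [[0, 0, 28], [0, 0, 0]], [[0, 0, 28], [0, 0, 0]], [[0, 0, 28], [0, 0, 0]], [[0, 0, 0], [0, 0, 0]], [[0, 0, 0], [0, 0, 0]]], lines="1,4")

```text
time_s: 4.3
ee_pos: [434.3, 320.0, 82.9]
ee_rot: [-180.0, -0.2, 22.9]
force: [-0.1, -0.5, 0.5]
```

drive_effector(plan=[[[0, 0, 0], [0, 0, 0]], [[0, 0, 0], [0, 0, 0]], [[0, 0, 0], [0, 0, 0]], [[0, 0, 0], [0, 0, 0]], [[0, 0, 0], [0, 0, 0]], [[0, 0, 0], [0, 0, 0]], [[0, 0, 0], [0, 0, 0]]], aperture=20, force=15)

```text
time_s: 5.0
ee_pos: [432.7, 319.3, 80.3]
ee_rot: [180.0, 0.0, 23.0]
force: [-0.0, -0.8, 0.0]
gripper_width: 44.7
gripper_force: 15.0
```

drive_effector(plan=[[[0, 0, -10], [0, 0, 0]], [[0, 0, -30], [0, 0, 0]], [[0, 0, -40], [0, 0, 0]], [[0, 0, -40], [0, 0, 0]], [[0, 0, -30], [0, 0, 0]]], force=25, lines="1,3")

```text
time_s: 5.5
ee_pos: [433.1, 319.7, 233.6]
ee_rot: [-180.0, -0.2, 23.0]
```

drive_effector(plan=[[[-2, 28, 0], [0, 0, 0]], [[-2, 38, 0], [0, 0, 0]], [[-2, 38, 0], [0, 0, 0]], [[-2, 40, 0], [0, 0, 0]], [[-2, 40, 0], [0, 0, 0]], [[-2, 38, 0], [0, 0, 0]], [[-2, 36, 0], [0, 0, 0]], [[-2, 27, 0], [0, 0, 0]]])

```text
time_s: 6.3
ee_pos: [529.6, 48.6, 230.9]
ee_rot: [180.0, -0.0, 22.9]
force: [0.2, 0.4, -2.0]
gripper_width: 44.6
gripper_force: 25.0
```

drive_effector(plan=[[[0, 0, 40], [0, 0, 0]], [[0, 0, 40], [0, 0, 0]], [[0, 0, 40], [0, 0, 0]], [[0, 0, 20], [0, 0, 0]], [[0, 0, 0], [0, 0, 0]], [[0, 0, 0], [0, 0, 0]]])

```text
time_s: 6.9
ee_pos: [529.8, 50.8, 91.2]
ee_rot: [180.0, -0.0, 23.0]
force: [0.4, -0.5, -0.2]
gripper_width: 44.4
gripper_force: 25.0
```

```bash
python3 - <<'E'
from h import *
print(togo(530,50,79.5,23))
E
```

```text
(array([-0.1,  0.8, 11.7]), array([ 0.02, -0.05, -0.04]))
```

drive_effector(plan=[[[0, 0, 9], [0, 0, 0]], [[0, 0, 2.5], [0, 0, 0]], [[0, 0, 0], [0, 0, 0]]], lines="1,4")

```text
time_s: 7.2
ee_pos: [529.2, 50.7, 79.2]
ee_rot: [180.0, -0.0, 23.0]
force: [-0.2, -0.3, -0.7]
```

drive_effector(plan=[[[0, 0, 0], [0, 0, 0]], [[0, 0, 0], [0, 0, 0]], [[0, 0, 0], [0, 0, 0]], [[0, 0, 0], [0, 0, 0]], [[0, 0, 0], [0, 0, 0]], [[0, 0, 0], [0, 0, 0]]], aperture=91)

```text
time_s: 7.8
ee_pos: [529.2, 50.7, 78.9]
ee_rot: [180.0, -0.0, 23.0]
force: [-0.0, 0.2, -0.3]
gripper_width: 88.8
gripper_force: 0.0
```

drive_effector(plan=[[[0, 0, -30], [0, 0, 0]], [[0, 0, -40], [0, 0, 0]], [[0, 0, -45], [0, 0, 0]], [[0, 0, -45], [0, 0, 0]], [[0, 0, 0], [0, 0, 0]], [[0, 0, 0], [0, 0, 0]]], lines="1,3")

```text
time_s: 8.4
ee_pos: [529.5, 50.7, 239.8]
ee_rot: [180.0, -0.1, 23.0]
```

```bash
python3 - <<'E'
from h import *
print(togo(433,208.3,235,10)); cv2.imwrite('pics/s2.png',grab_frame('scene'))
E
```

```text
(array([ -27.4, -182.7,    4.6]), array([ 0.03, -0.13, 12.96]))
```

drive_effector(plan=[[[-5.5, -36.5, 0], [0, 0, 0]], [[-5.5, -36.5, 0], [0, 0, 0]], [[-5.5, -36.5, 0], [0, 0, 0]], [[-5.5, -36.5, 0], [0, 0, 0]], [[-5.4, -36.7, 0], [0, 0, 0]], [[0, 0, 0], [0, 0, 6.5]], [[0, 0, 0], [0, 0, 6.5]], [[0, 0, 0], [0, 0, 0]]], lines="1,3")

```text
time_s: 9.25
ee_pos: [431.5, 208.1, 237.0]
ee_rot: [179.9, 0.2, 10.0]
```

drive_effector(plan=[[[0, 0, 40], [0, 0, 0]], [[0, 0, 40], [0, 0, 0]], [[0, 0, 0], [0, 0, 0]], [[0, 0, 0], [0, 0, 0]]], lines="1,3")

```text
time_s: 9.65
ee_pos: [432.5, 207.9, 158.5]
ee_rot: [180.0, 0.1, 10.0]
```

```bash
python3 - <<'E'
from h import *
print(togo(433,208.3,81,10)); cv2.imwrite('pics/s2.png',grab_frame('scene'))
E
```

```text
(array([ 0.7, -0.3, 77.5]), array([0.03, 0.12, 0.01]))
```

View pics/s2.png

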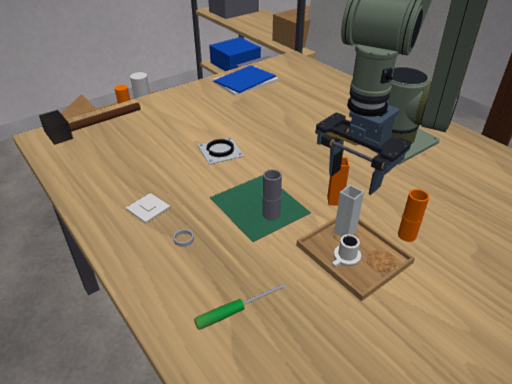

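The coupling stands on the mat at (272,196) and the socket has not moved. Now the square tube.

drive_effector(plan=[[[0, 0, 40], [0, 0, 0]], [[0, 0, 37], [0, 0, 0]], [[0, 0, 0], [0, 0, 0]], [[0, 0, 0], [0, 0, 0]]], lines="1,4")

```text
time_s: 10.1
ee_pos: [434.1, 208.8, 83.6]
ee_rot: [-180.0, -0.1, 10.0]
force: [0.3, 0.3, 1.3]
```

drive_effector(plan=[[[0, 0, 0], [0, 0, 0]], [[0, 0, 0], [0, 0, 0]], [[0, 0, 0], [0, 0, 0]], [[0, 0, 0], [0, 0, 0]], [[0, 0, 0], [0, 0, 0]], [[0, 0, 0], [0, 0, 0]], [[0, 0, 0], [0, 0, 0]]], aperture=20, force=15)

```text
time_s: 10.8
ee_pos: [432.7, 208.3, 81.9]
ee_rot: [-180.0, 0.0, 10.0]
force: [-0.2, 2.2, -2.3]
gripper_width: 37.9
gripper_force: 7.6
```

drive_effector(plan=[[[0, 0, -10], [0, 0, 0]], [[0, 0, -30], [0, 0, 0]], [[0, 0, -40], [0, 0, 0]], [[0, 0, -40], [0, 0, 0]], [[0, 0, -30], [0, 0, 0]], [[0, 0, 0], [0, 0, 0]], [[0, 0, 0], [0, 0, 0]]], force=25)

```text
time_s: 11.5
ee_pos: [432.4, 208.1, 232.1]
ee_rot: [180.0, -0.0, 10.0]
force: [-0.7, -0.1, -2.4]
gripper_width: 37.9
gripper_force: 25.0
```

```bash
python3 - <<'E'
from h import *
print(togo(530,-50,200,10))
E
```

```text
(array([ 51.5, 271.1,  32.1]), array([ 0.  , -0.02, -0.04]))
```

drive_effector(plan=[[[6.4, 28, 0], [0, 0, 0]], [[6.4, 34, 0], [0, 0, 0]], [[6.4, 36, 0], [0, 0, 0]], [[6.4, 37, 0], [0, 0, 0]], [[6.4, 37, 0], [0, 0, 0]], [[6.4, 37, 0], [0, 0, 0]], [[6.4, 34, 0], [0, 0, 0]], [[6.7, 28, 0], [0, 0, 0]]], lines="1,3")

```text
time_s: 12.3
ee_pos: [529.3, -51.5, 229.6]
ee_rot: [-179.9, 0.3, 9.9]
```

drive_effector(plan=[[[0, 0, 40], [0, 0, 0]], [[0, 0, 40], [0, 0, 0]], [[0, 0, 40], [0, 0, 0]], [[0, 0, 20], [0, 0, 0]], [[0, 0, 9], [0, 0, 0]], [[0, 0, 2.5], [0, 0, 0]], [[0, 0, 0], [0, 0, 0]], [[0, 0, 0], [0, 0, 0]]], lines="1,4")

```text
time_s: 13.1
ee_pos: [530.4, -49.8, 80.3]
ee_rot: [180.0, -0.0, 10.0]
force: [0.4, 1.2, -1.8]
```

drive_effector(plan=[[[0, 0, 0], [0, 0, 0]], [[0, 0, 0], [0, 0, 0]], [[0, 0, 0], [0, 0, 0]], [[0, 0, 0], [0, 0, 0]], [[0, 0, 0], [0, 0, 0]], [[0, 0, 0], [0, 0, 0]]], aperture=91)

```text
time_s: 13.7
ee_pos: [530.4, -49.8, 80.5]
ee_rot: [180.0, -0.0, 10.0]
force: [0.8, -0.1, -0.1]
gripper_width: 82.9
gripper_force: 0.0
```

drive_effector(plan=[[[0, 0, -30], [0, 0, 0]], [[0, 0, -40], [0, 0, 0]], [[0, 0, -45], [0, 0, 0]], [[0, 0, -45], [0, 0, 0]], [[0, 0, 0], [0, 0, 0]], [[0, 0, 0], [0, 0, 0]]], lines="1,3")

```text
time_s: 14.3
ee_pos: [530.6, -49.8, 241.3]
ee_rot: [180.0, -0.1, 10.0]
```

```bash
python3 - <<'E'
from h import *
for n in('scene','side'):cv2.imwrite(f'pics/{n}3.png',grab_frame(n))
a,b=[cv2.imread(f'pics/{n}3.png')[100:320,y:y+270] for n,y in(('scene',180),('side',120))]
cv2.imwrite('pics/both3.png',cv2.resize(np.hstack([a,b]),None,fx=1.45,fy=1.45,interpolation=2))
print(togo(487.2,266.6,240,3.2),togo(487.2,266.6,240,93.2))
E
```

```text
(array([  13.2, -318.8,   -0.8]), array([-0.03,  0.16,  6.76])) (array([  13.2, -318.8,   -0.8]), array([ -0.15,   0.1 , -83.24]))
```

View pics/both3.png

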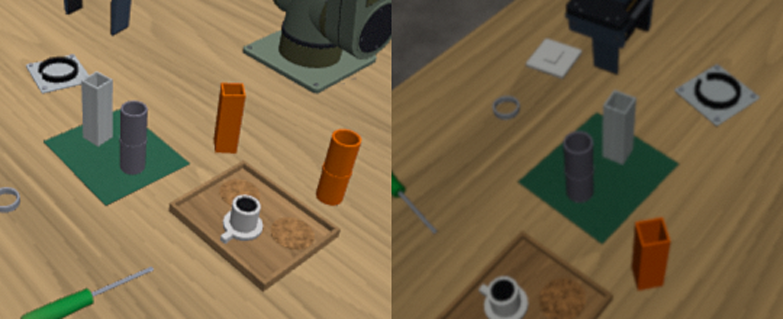

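Both tubes stand upright on the mat and the socket is still in place. Now the socket.

drive_effector(plan=[[[1.6, -38, 0], [0, 0, 0]], [[1.6, -40, 0], [0, 0, 0]], [[1.6, -40, 0], [0, 0, 0]], [[1.6, -41, 0], [0, 0, 0]], [[1.7, -41, 0], [0, 0, 0]], [[1.7, -41, 0], [0, 0, 0]], [[1.7, -40, 0], [0, 0, 0]], [[1.7, -38, 0], [0, 0, 0]]], lines="1,3")

```text
time_s: 15.2
ee_pos: [486.8, 268.0, 238.3]
ee_rot: [179.9, 0.2, 10.0]
```

drive_effector(plan=[[[0, 0, 40], [0, 0, 3.4]], [[0, 0, 40], [0, 0, 3.4]], [[0, 0, 40], [0, 0, 0]], [[0, 0, 0], [0, 0, 0]], [[0, 0, 0], [0, 0, 0]], [[0, 0, 0], [0, 0, 0]]], lines="1,3")

```text
time_s: 15.8
ee_pos: [489.4, 267.2, 122.0]
ee_rot: [-179.9, -0.2, 3.2]
```

```bash
python3 - <<'E'
from h import *
m=camera_model('wrist');f=grab_frame('wrist');cv2.imwrite('pics/w4.png',f)
print(togo(487.2,266.6,26,3.2))
E
```

```text
(array([-2.7,  0.7, 96.4]), array([-0.09, -0.21, -0.04]))
```

drive_effector(plan=[[[-1, 0.3, 40], [0, 0, 0]], [[0, 0, 35], [0, 0, 0]], [[0, 0, 20], [0, 0, 0]], [[0, 0, 0], [0, 0, 0]], [[0, 0, 0], [0, 0, 0]], [[0, 0, 0], [0, 0, 0]]], lines="1,4")

```text
time_s: 16.45
ee_pos: [488.8, 267.1, 27.6]
ee_rot: [-179.9, -0.2, 3.2]
force: [-0.0, 0.1, -0.1]
```

```bash
python3 - <<'E'
from h import *
print(togo(487.2,266.6,26,3.2))
E
```

```text
(array([-1.6,  0.5,  1.6]), array([-0.1 , -0.23, -0.04]))
```

drive_effector(plan=[[[0, 0, 0], [0, 0, 0]], [[0, 0, 0], [0, 0, 0]], [[0, 0, 0], [0, 0, 0]], [[0, 0, 0], [0, 0, 0]], [[0, 0, 0], [0, 0, 0]], [[0, 0, 0], [0, 0, 0]], [[0, 0, 0], [0, 0, 0]]], aperture=20, force=15)

```text
time_s: 17.15
ee_pos: [487.1, 266.4, 25.3]
ee_rot: [180.0, 0.0, 3.2]
force: [-0.6, 1.2, 0.3]
gripper_width: 41.7
gripper_force: 15.0
```

drive_effector(plan=[[[0, 0, -10], [0, 0, 0]], [[0, 0, -30], [0, 0, 0]], [[0, 0, -40], [0, 0, 0]], [[0, 0, -40], [0, 0, 0]], [[0, 0, -30], [0, 0, 0]], [[0, 0, 0], [0, 0, 0]]], force=25, lines="1,3")

```text
time_s: 17.75
ee_pos: [489.7, 267.7, 180.8]
ee_rot: [-179.8, -0.6, 3.2]
```

drive_effector(plan=[[[-3.7, 30, 0], [0, 0, 0]], [[-3.7, 38, 0], [0, 0, 0]], [[-3.7, 41, 0], [0, 0, 0]], [[-3.7, 41, 0], [0, 0, 0]], [[-3.7, 41, 0], [0, 0, 0]], [[-3.7, 41, 0], [0, 0, 0]], [[-3.7, 41, 0], [0, 0, 0]]], lines="1,2")

```text
time_s: 18.45
ee_pos: [475.1, -9.2, 174.5]
```

drive_effector(plan=[[[-3.7, 41, 0], [0, 0, 0]], [[-3.7, 41, 0], [0, 0, 0]], [[-3.7, 41, 0], [0, 0, 0]], [[-3.7, 41, 0], [0, 0, 0]], [[-3.7, 40, 0], [0, 0, 0]], [[-3.7, 34, 0], [0, 0, 0]], [[-3.7, 24, 0], [0, 0, 0]], [[0, 0, 0], [0, 0, 0]]], lines="1,2")

```text
time_s: 19.25
ee_pos: [464.0, -273.2, 174.2]
```

drive_effector(plan=[[[0, 0, 30], [0, 0, 6]], [[0, 0, 30], [0, 0, 6]], [[0, 0, 30], [0, 0, 5.7]], [[0, 0, 20], [0, 0, 0]], [[0, 0, 0], [0, 0, 0]], [[0, 0, 0], [0, 0, 0]]], lines="1,4")

```text
time_s: 19.85
ee_pos: [464.9, -270.0, 65.4]
ee_rot: [-180.0, 0.0, -14.5]
force: [1.0, -0.2, -0.1]
```

```bash
python3 - <<'E'
from h import *
print(togo(469.5,-270.4,25.5,-14.5))
for n in('wrist','scene','side'):cv2.imwrite(f'pics/{n}5.png',grab_frame(n))
import pickle;pickle.dump(camera_model('wrist'),open('w5.p','wb'))
a,b=[cv2.imread(f'pics/{n}5.png')[y:y+110,x:x+130] for n,x,y in(('scene',155,90),('side',280,90))]
c=cv2.imread('pics/wrist5.png')
cv2.imwrite('pics/all5.png',np.vstack([cv2.resize(np.hstack([a,b]),(512,217),interpolation=2),c[:330]]))
E
```

```text
(array([ 4.6, -0.8, 39.9]), array([-0.02,  0.05,  0.  ]))
```

View pics/all5.png

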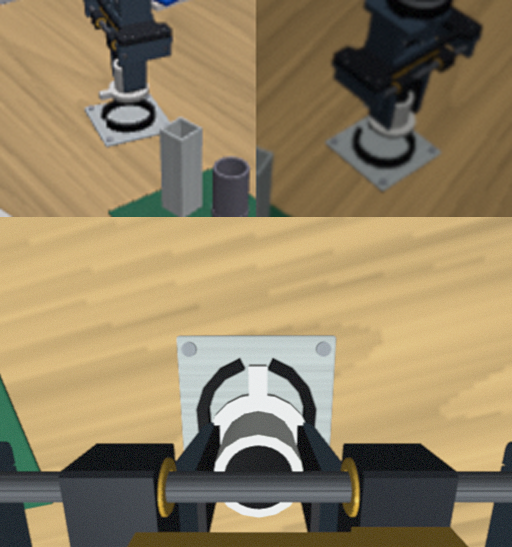

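wrist5: the ear at (258,150) points straight into the notch between (243,145) and (272,145). Check the object's offset from the TCP via the ear tip and the neck rim.

```bash
python3 - <<'E'
from h import *
import pickle
m=pickle.load(open('w5.p','rb'));f=cv2.imread('pics/wrist5.png')
s=state();u=np.array([np.cos(np.radians(-14.5)),np.sin(np.radians(-14.5))]);v=np.array([u[1],-u[0]])
t=plane(m,(258,148),57)[:2];d=t-s['ee_pos'][:2];print('ear tip along/across tool',d@u,d@v,s['ee_pos'])
g=cv2.inRange(cv2.cvtColor(f,cv2.COLOR_BGR2HSV),(0,0,150),(180,60,255));r=f[140:190,215:305].mean(2)
print('ear cols per row');[print(y,np.round(f[y,236:284].mean(1)).astype(int)[::2]) for y in(144,146,148,150,156,162)]
# ring outer hull: centre on z=18
k=(f.mean(2)<60).astype(np.uint8);k[:135]=0;k[200:]=0;k[:,:195]=0;k[:,322:]=0
P=np.array([plane(m,p,18)[:2] for p in np.argwhere(k>0)[:,::-1]]);h=P-[469.5,-270.4];q=h@u;w=h@v
print('ring front edge along',np.percentile(q,99.5),'across',w[(q>20)].min(),w[q>20].max(),'notch',[ (y,np.where(k[y,236:284]==0)[0][[0,-1]]+236) for y in(146,150)])
E
```

```text
ear tip along/across tool 46.2913511321556 0.7654491069021319 [ 465.83712862 -270.93929262   66.75862357]
ear cols per row
144 [ 20  33  41 166 212 206 212 211 209 211 212 210 210 210 208 214 213 163
  23  32  23  60 141 195]
146 [ 37  31  24  97 207 211 207 200 202 203 201 201 203 203 202 202 204  80
  19  31  34  29  29  63]
148 [ 40  39  36  37 158 210 179 108 108 104 102 104 105 101 106 149 151  17
  35  35  31  32  28  24]
150 [ 37  28  43  20  88 197 224 236 235 236 238 235 236 236 237 234  83  24
  36  28  26  29  32  28]
156 [ 64 145 200 205 204 203 223 237 236 236 237 235 236 236 237 230 208 208
 191 125  59  24  29  36]
162 [204 205 201 205 203 198 217 236 235 236 235 236 236 236 237 230 205 201
 202 206 204 205 204 208]
ring front edge along 40.859244686633346 across -35.08778142498502 36.87680518678005 notch [(146, array([242, 283])), (150, array([244, 268]))]
```

drive_effector(plan=[[[4, 0, 0], [0, 0, 0]], [[0, 0, 10], [0, 0, 0]], [[0, 0, 8], [0, 0, 0]], [[0, 0, 5], [0, 0, 0]], [[0, 0, 5], [0, 0, 0]], [[0, 0, 0], [0, 0, 0]]])

```text
time_s: 20.6
ee_pos: [468.2, -271.4, 36.4]
ee_rot: [-180.0, 0.1, -14.5]
force: [-0.8, 0.0, -0.2]
gripper_width: 41.3
gripper_force: 25.0
```

drive_effector(plan=[[[0, 0, 4], [0, 0, 0]], [[0, 0, 4], [0, 0, 0]], [[0, 0, 3.5], [0, 0, 0]], [[0, 0, 0], [0, 0, 0]], [[0, 0, 0], [0, 0, 0]]])

```text
time_s: 21.1
ee_pos: [468.8, -271.7, 25.9]
ee_rot: [180.0, 0.0, -14.5]
force: [0.2, 0.1, -1.6]
gripper_width: 41.5
gripper_force: 25.0
```

No contact force and at depth. I release, rise and look.

drive_effector(plan=[[[0, 0, 0.5], [0, 0, 0]], [[0, 0, 0], [0, 0, 0]], [[0, 0, 0], [0, 0, 0]], [[0, 0, 0], [0, 0, 0]], [[0, 0, 0], [0, 0, 0]], [[0, 0, 0], [0, 0, 0]]], aperture=91)

```text
time_s: 21.7
ee_pos: [468.8, -271.7, 25.5]
ee_rot: [180.0, -0.0, -14.5]
force: [0.8, 0.4, -0.1]
gripper_width: 86.6
gripper_force: 0.0
```

drive_effector(plan=[[[0, 0, -20], [0, 0, 0]], [[0, 0, -35], [0, 0, 0]], [[0, 0, -45], [0, 0, 0]], [[0, 0, -45], [0, 0, 0]], [[-40, 0, 0], [0, 0, 0]], [[-40, 0, 0], [0, 0, 0]], [[0, 0, 0], [0, 0, 0]], [[0, 0, 0], [0, 0, 0]]], lines="1,3")

```text
time_s: 22.5
ee_pos: [391.1, -251.6, 170.8]
ee_rot: [180.0, -0.1, -14.6]
```

```bash
python3 - <<'E'
from h import *
import pickle;m=camera_model('wrist');f=grab_frame('wrist');cv2.imwrite('pics/w6.png',f);pickle.dump(m,open('w6.p','wb'))
p=proj(m,[469.5,-270.4,18]).astype(int);print(p);c=f[max(0,p[1]-80):p[1]+80,p[0]-110:p[0]+110];cv2.imwrite('pics/w6c.png',cv2.resize(c,None,fx=3,fy=3,interpolation=2))
print(togo(529.2,50.7,240,23),togo(530.2,-49.9,240,10))
E
```

```text
[255  90]
(array([  56.8, -327.4,  -69.3]), array([  0.06,  -0.09, -37.55])) (array([  83.1, -230.3,  -69.2]), array([  0.05,  -0.09, -24.55]))
```

View pics/w6c.png

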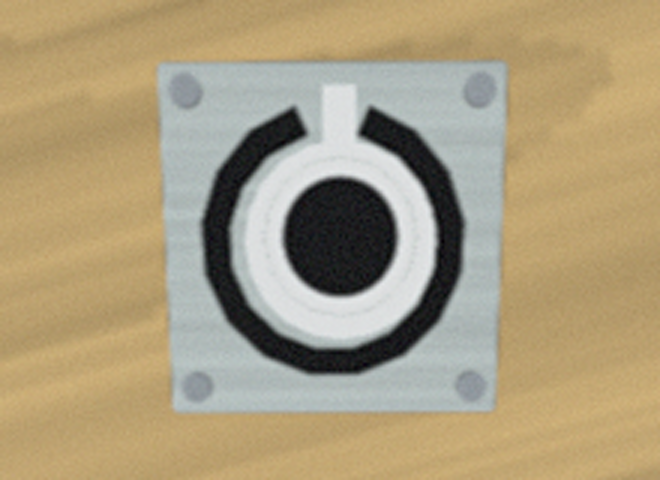

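The socket is seated: the ear sits in the notch and the flange in the ring, about 2 mm off centre. Now the coupling goes back.

drive_effector(plan=[[[7.1, -36, -15], [0, 0, 0]], [[7.1, -41, -15], [0, 0, 0]], [[7.1, -42, -15], [0, 0, 0]], [[7.1, -43, -12], [0, 0, 0]], [[7.1, -43, -12], [0, 0, 0]], [[7.1, -43, 0], [0, 0, 0]], [[7.1, -42, 0], [0, 0, 0]], [[7.1, -37.4, 0], [0, 0, 0]]], lines="1,3")

```text
time_s: 23.35
ee_pos: [530.5, 53.7, 239.3]
ee_rot: [-180.0, -0.1, -14.5]
```

drive_effector(plan=[[[0, 0, 0], [0, 0, -7.5]], [[0, 0, 0], [0, 0, -7.5]], [[0, 0, 0], [0, 0, -7.5]], [[0, 0, 0], [0, 0, -7.5]], [[0, 0, 0], [0, 0, -7.5]], [[0, 0, 0], [0, 0, 0]], [[0, 0, 0], [0, 0, 0]]], lines="1,4")

```text
time_s: 24.05
ee_pos: [529.4, 51.4, 239.1]
ee_rot: [180.0, 0.0, 22.8]
force: [-0.1, -0.8, 0.8]
```

```bash
python3 - <<'E'
from h import *
print(togo(529.5,50.6,79,23))
E
```

```text
(array([ -0.2,   0.8, 160.1]), array([ 0.  ,  0.  , -0.17]))
```

drive_effector(plan=[[[0, 0.6, 40], [0, 0, 0]], [[0, 0, 45], [0, 0, 0]], [[0, 0, 45], [0, 0, 0]], [[0, 0, 30], [0, 0, 0]], [[0, 0, 0], [0, 0, 0]], [[0, 0, 0], [0, 0, 0]]], lines="1,4")

```text
time_s: 24.65
ee_pos: [529.6, 50.6, 79.8]
ee_rot: [180.0, -0.0, 22.9]
force: [-0.3, 0.6, 0.5]
```

drive_effector(plan=[[[0, 0, 0], [0, 0, 0]], [[0, 0, 0], [0, 0, 0]], [[0, 0, 0], [0, 0, 0]], [[0, 0, 0], [0, 0, 0]], [[0, 0, 0], [0, 0, 0]], [[0, 0, 0], [0, 0, 0]], [[0, 0, 0], [0, 0, 0]]], aperture=20, force=15)

```text
time_s: 25.35
ee_pos: [528.8, 50.5, 79.5]
ee_rot: [180.0, -0.0, 23.0]
force: [0.7, 0.7, 1.4]
gripper_width: 44.5
gripper_force: 15.0
```

drive_effector(plan=[[[0, 0, -10], [0, 0, 0]], [[0, 0, -30], [0, 0, 0]], [[0, 0, -40], [0, 0, 0]], [[0, 0, -40], [0, 0, 0]], [[0, 0, -30], [0, 0, 0]], [[0, 0, 0], [0, 0, 0]]], force=25, lines="1,4")

```text
time_s: 25.95
ee_pos: [531.3, 50.7, 234.7]
ee_rot: [179.8, -0.6, 23.0]
force: [-0.2, 0.4, -0.7]
```

drive_effector(plan=[[[2, -28, 0], [0, 0, 0]], [[2, -38, 0], [0, 0, 0]], [[2, -38, 0], [0, 0, 0]], [[2, -40, 0], [0, 0, 0]], [[2, -40, 0], [0, 0, 0]], [[2, -38, 0], [0, 0, 0]], [[2, -36, 0], [0, 0, 0]], [[2, -27, 0], [0, 0, 0]]])

```text
time_s: 26.75
ee_pos: [430.6, 320.6, 228.2]
ee_rot: [180.0, 0.1, 23.0]
force: [-0.6, 1.0, -1.2]
gripper_width: 44.2
gripper_force: 25.0
```

drive_effector(plan=[[[0, 0, 40], [0, 0, 0]], [[0, 0, 40], [0, 0, 0]], [[0, 0, 40], [0, 0, 0]], [[0, 0, 15], [0, 0, 0]], [[0, 0, 0], [0, 0, 0]], [[0, 0, 0], [0, 0, 0]]])

```text
time_s: 27.35
ee_pos: [432.2, 319.1, 94.2]
ee_rot: [180.0, 0.0, 23.0]
force: [0.6, -0.1, -0.6]
gripper_width: 44.5
gripper_force: 25.0
```

```bash
python3 - <<'E'
from h import *
print(togo(433.3,318.7,81,23))
E
```

```text
(array([ 0.8,  0.8, 13.2]), array([ 0.01,  0.04, -0.04]))
```

drive_effector(plan=[[[0.8, 0.5, 9], [0, 0, 0]], [[0, 0, 4], [0, 0, 0]], [[0, 0, 0], [0, 0, 0]], [[0, 0, 0], [0, 0, 0]]], lines="1,4")

```text
time_s: 27.75
ee_pos: [433.3, 319.0, 81.7]
ee_rot: [-180.0, -0.0, 23.0]
force: [-0.5, 0.4, -1.2]
```

drive_effector(plan=[[[0, 0, 0], [0, 0, 0]], [[0, 0, 0], [0, 0, 0]], [[0, 0, 0], [0, 0, 0]], [[0, 0, 0], [0, 0, 0]], [[0, 0, 0], [0, 0, 0]], [[0, 0, 0], [0, 0, 0]]], aperture=91)

```text
time_s: 28.35
ee_pos: [433.2, 319.0, 81.4]
ee_rot: [180.0, -0.0, 23.0]
force: [1.2, 0.2, -0.1]
gripper_width: 89.0
gripper_force: 0.0
```

drive_effector(plan=[[[0, 0, -30], [0, 0, 0]], [[0, 0, -40], [0, 0, 0]], [[0, 0, -45], [0, 0, 0]], [[0, 0, -45], [0, 0, 0]], [[0, 0, 0], [0, 0, 0]], [[0, 0, 0], [0, 0, 0]]], lines="1,3")

```text
time_s: 28.95
ee_pos: [433.5, 319.2, 242.3]
ee_rot: [-180.0, -0.1, 23.0]
```

```bash
python3 - <<'E'
from h import *
print(togo(530.3,-49.9,240,10)); 
E
```

```text
(array([-54.8, 377.6,   2.1]), array([-0.04, -0.13, 12.96]))
```

drive_effector(plan=[[[-6.8, 47, 0], [0, 0, 0]], [[-6.8, 47, 0], [0, 0, 0]], [[-6.8, 47, 0], [0, 0, 0]], [[-6.9, 48, 0], [0, 0, 0]], [[-6.9, 48, 0], [0, 0, 0]], [[-6.9, 47, 0], [0, 0, 0]], [[-6.9, 47, 0], [0, 0, 0]], [[-6.8, 46.6, 0], [0, 0, 0]]], lines="1,2")

```text
time_s: 29.75
ee_pos: [529.2, -51.9, 239.3]
```

drive_effector(plan=[[[0, 0, 0], [0, 0, 6.5]], [[0, 0, 0], [0, 0, 6.5]], [[0, 0, 40], [0, 0, 0]], [[0, 0, 0], [0, 0, 0]], [[0, 0, 0], [0, 0, 0]], [[0, 0, 0], [0, 0, 0]]], lines="1,4")

```text
time_s: 30.35
ee_pos: [530.6, -50.0, 202.2]
ee_rot: [180.0, -0.1, 10.0]
force: [-0.6, 0.7, 0.1]
```

```bash
python3 - <<'E'
from h import *
print(togo(530.3,-49.9,80,10))
E
```

```text
(array([ -0.4,  -0.2, 122.2]), array([ 0.02, -0.05, -0.01]))
```

drive_effector(plan=[[[0, 0, 40], [0, 0, 0]], [[0, 0, 45], [0, 0, 0]], [[0, 0, 37], [0, 0, 0]], [[0, 0, 0], [0, 0, 0]], [[0, 0, 0], [0, 0, 0]]], lines="1,4")

```text
time_s: 30.85
ee_pos: [531.3, -50.1, 80.8]
ee_rot: [180.0, -0.1, 10.0]
force: [1.8, -0.9, 0.3]
```

drive_effector(plan=[[[0, 0, 0], [0, 0, 0]], [[0, 0, 0], [0, 0, 0]], [[0, 0, 0], [0, 0, 0]], [[0, 0, 0], [0, 0, 0]], [[0, 0, 0], [0, 0, 0]], [[0, 0, 0], [0, 0, 0]], [[0, 0, 0], [0, 0, 0]]], aperture=20, force=15)

```text
time_s: 31.55
ee_pos: [530.0, -50.1, 79.4]
ee_rot: [180.0, 0.0, 10.0]
force: [-0.4, 2.1, 0.1]
gripper_width: 38.0
gripper_force: 7.6
```

drive_effector(plan=[[[0, 0, -10], [0, 0, 0]], [[0, 0, -30], [0, 0, 0]], [[0, 0, -40], [0, 0, 0]], [[0, 0, -40], [0, 0, 0]], [[0, 0, -30], [0, 0, 0]], [[0, 0, 0], [0, 0, 0]]], force=25, lines="1,4")

```text
time_s: 32.15
ee_pos: [532.6, -50.3, 234.5]
ee_rot: [179.8, -0.6, 10.0]
force: [0.1, -0.5, -1.4]
```

drive_effector(plan=[[[-6.4, -28, 0], [0, 0, 0]], [[-6.4, -34, 0], [0, 0, 0]], [[-6.4, -36, 0], [0, 0, 0]], [[-6.4, -37, 0], [0, 0, 0]], [[-6.4, -37, 0], [0, 0, 0]], [[-6.4, -37, 0], [0, 0, 0]], [[-6.4, -34, 0], [0, 0, 0]], [[-6.7, -28, 0], [0, 0, 0]]])

```text
time_s: 32.95
ee_pos: [430.8, 209.2, 228.0]
ee_rot: [180.0, 0.2, 10.0]
force: [0.9, 0.6, -2.1]
gripper_width: 38.0
gripper_force: 25.0
```

drive_effector(plan=[[[0, 0, 40], [0, 0, 0]], [[0, 0, 40], [0, 0, 0]], [[0, 0, 40], [0, 0, 0]], [[0, 0, 15], [0, 0, 0]], [[0, 0, 0], [0, 0, 0]], [[0, 0, 0], [0, 0, 0]]])

```text
time_s: 33.55
ee_pos: [432.3, 207.9, 94.2]
ee_rot: [180.0, 0.0, 10.0]
force: [0.6, 0.5, -1.6]
gripper_width: 38.1
gripper_force: 25.0
```

```bash
python3 - <<'E'
from h import *
print(togo(432.8,208.3,82,10))
E
```

```text
(array([ 0.5, -0.3, 12.2]), array([ 0.02,  0.05, -0.04]))
```

drive_effector(plan=[[[0.4, 0, 9], [0, 0, 0]], [[0, 0, 3.5], [0, 0, 0]], [[0, 0, 0], [0, 0, 0]], [[0, 0, 0], [0, 0, 0]]], lines="1,4")

```text
time_s: 33.95
ee_pos: [433.0, 208.0, 82.2]
ee_rot: [-180.0, -0.0, 10.0]
force: [0.1, 0.4, -1.5]
```

drive_effector(plan=[[[0, 0, 0], [0, 0, 0]], [[0, 0, 0], [0, 0, 0]], [[0, 0, 0], [0, 0, 0]], [[0, 0, 0], [0, 0, 0]], [[0, 0, 0], [0, 0, 0]], [[0, 0, 0], [0, 0, 0]]], aperture=91)

```text
time_s: 34.55
ee_pos: [432.9, 208.0, 81.9]
ee_rot: [180.0, -0.0, 10.0]
force: [-0.2, 0.1, 0.2]
gripper_width: 82.7
gripper_force: 0.0
```

drive_effector(plan=[[[0, 0, -30], [0, 0, 0]], [[0, 0, -40], [0, 0, 0]], [[0, 0, -45], [0, 0, 0]], [[0, 0, -45], [0, 0, 0]], [[-50, 0, 0], [0, 0, 0]], [[-50, 0, 0], [0, 0, 0]], [[0, 0, 0], [0, 0, 0]], [[0, 0, 0], [0, 0, 0]]], lines="1,3")

```text
time_s: 35.35
ee_pos: [333.9, 190.7, 242.3]
ee_rot: [-180.0, -0.1, 10.0]
```

```bash
python3 - <<'E'
from h import *
for n in('scene','side'):cv2.imwrite(f'pics/{n}7.png',grab_frame(n))
a,b=[cv2.imread(f'pics/{n}7.png')[y:y+225,x:x+265] for n,x,y in(('scene',185,100),('side',140,140))]
cv2.imwrite('pics/both7.png',cv2.resize(np.hstack([a,b]),None,fx=1.5,fy=1.5,interpolation=2))
# difference from the start picture about the tubes
for n,(x,y,w,h) in(('scene',(330,180,75,95)),('side',(180,262,75,100))):
    d=cv2.absdiff(cv2.imread(f'pics/{n}7.png'),cv2.imread(f'pics/{n}0.png')).max(2)[y:y+h,x:x+w];print(n,(d>60).sum(),'of',d.size)
E
```

```text
scene 413 of 7125
side 509 of 7500
```

View pics/both7.png

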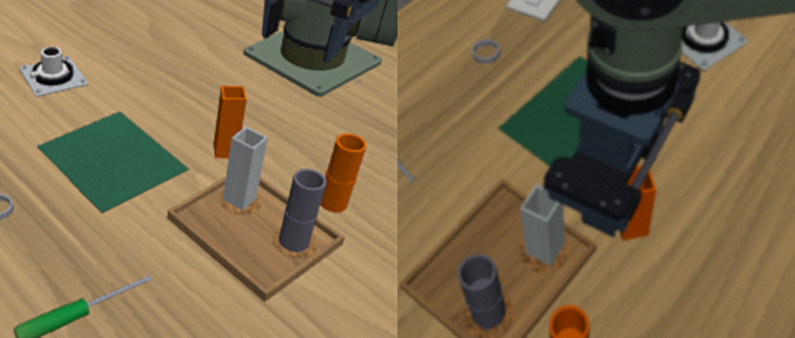

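Both tubes stand on their pads, the socket sits seated in the ring, and the gripper is clear. The leftover difference from the start picture is about what the missing socket leaves. I hand in.

```bash
python3 -c "from workcell import *;print(state()['time_s']);print(job_done())"
```

```text
35.45
the job is handed in; nothing more can be done
None
```

The job is handed in at 35.45 s (no verdict was returned): the pictures show the socket seated in the mast foot with its ear in the notch, about 2 mm off centre, and both tubes standing back on their pads in the tray.

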